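# Fetch the tape measure from the sliding-lid case

### The arm

A 6-joint arm with a two-finger parallel gripper is mounted at the origin on a cart in front of the work surface, level with it; the furniture and walls round the work are solid. World frame = base frame: x ahead of the robot, y to its left, z up, the work surface at z = 0. Lengths are in m, angles in rad, forces in N, time in s.
With the tool pointing down it reaches from about 0.35 to 0.875 m from the base axis. Payload 4.2 kg.
Tool frame: the origin (TCP) lies at the very end of the fingers, on their centre line; the grasp point (between the pads) lies 19 mm behind it; z points along the fingers, y is the line along which they close (so a half turn about z gives the same grasp; the last joint's range is limited). The gripper opens to 87 mm and grips with 3 to 60 N. Pads are 19 mm wide; open, the fingers measure 117 mm over their backs; the gripper's body (75 mm by 190 mm) begins 51 mm behind the grasp point.
Start: joints at [-1.047, 0.385, 0.008, 0, -1.194, -0.259], TCP at [0.164, -0.603, 0.223] pointing down, gripper open.
Joint ranges: [-3.14, 3.14], [-1.21, 2.06], [-1.07, 1.41], [-3.16, 2.05], [-2.99, -0.16], [-3.1, 3.1]. Speed limits (rad/s): [2.79, 2.79, 3.14, 3.14, 3.14, 3.14].

### API

Orientations are given as a rotation vector (axis times angle).
In Python, from cell import env, effector, kin, eyes, ticket, look_for gives the robot as it stands. Calls block until the motion is done:
- env.move_to(position, orientation): joint-space move of the TCP to a pose.
- env.move_linear(position, max_speed=0.15, rotation=None, contact_N=None): straight line of the TCP; rotation=None keeps the orientation; max_speed is the mean speed in m/s. With contact_N (N) it stops when the force on the tool has changed by that much, and returns True; else False.
- env.movej(angles): joint-space move.
- effector.gripper_to(opening, f_grip=None): finger opening in m; f_grip is the grip in N (None keeps the last); returns when the fingers have stopped.
- env.sleep(seconds).
- kin.inverse_kinematics(position, orientation): joint angles nearest the present ones, or None.
- eyes.get_image(name): name is "side" or "top"; returns a dict with "frame" (420x560x3 uint8, blue, green, red), "depth" (420x560 float32, m along the optical axis (not along the pixel's ray), 0 where there is no reading), "fx", "fy", "cx", "cy" (pixels), "distortion" ([k1, k2, p1, p2, k3] as OpenCV has them; the pictures are not rectified), "rvec" (rotation vector, rad) and "tvec" (3), from world to camera coordinates, as OpenCV has them. Camera axes: x right, y down, z forward; pixel columns grow to the right and rows downward; lengths in m; the calibration is good to about 2 mm. A picture is of the moment at which its call begins.
A pose or a line that the arm cannot do raises env.Unreachable and nothing moves.
- ticket.close_job(): hands the job in; it is judged then, once.
Trained networks look in a picture, given as the dict that the camera call returned (one of the last four; its "shot" number tells which), for a name from the list of things; names that differ only in an ending like _2 or _b are one class to them, and where a whole thing is asked for, a point or a joint stands for the part that bears it (a point fixed in the world has none). Each returns a list of dicts, best first, with "conf" (0 to 1); they miss things now and then, are a little off and sometimes report something else, mostly with a low value. They report only what shows in the picture. A call takes as long as a camera call. They do not tell look-alikes from the thing itself.
- look_for(picture, name): "centre" ([column, row] in pixels, amid what is visible of it).
Readings, each from a call of its own:
- env.current_t(): time.
- env.current_q(): joint angles.
- env.current_qd(): joint speeds.
- env.current_tau(): joint torques, N m.
- env.current_tool_pos(): TCP position.
- env.current_orientation(): TCP orientation.
- env.current_contact_force(): force on the tool from outside, world axes, zero at the start.
- env.current_torque(): the same for the moment, N m.
- env.current_opening(): finger opening in m.
- env.current_grip_force(): force on a finger pad.
Only numpy, scipy, OpenCV 4.12 (cv2) and the standard library are available. Lean on these libraries where they do the work, as an engineer would, in place of code of your own. Each camera call takes 0.05 s, during which the arm holds its last target. There are 200 camera calls.

### The job

Slide the lid of the grey case along its grooves, towards the robot, until it comes free, and lay it flat on the worktop, knob up. Then lift the tape measure out of the case and set it down upright in the empty half of the low tray. Set both down rather than drop them, and leave the other things where they are.

Things in the scene. Friction and masses are not known exactly. Their poses are not given: they have to be found in the camera images.
- case: Grey box fixed to the worktop, 118 (x) x 144 (y) x 85 (z) mm. Origin: centre of its underside; z up. The lid runs in grooves in the side walls (72 to 80 mm high) and comes out only towards the case's -x, its front (facing the robot), where the wall is 72 mm high. Inside: floor at 6 mm, 105 mm long (x), 122 mm wide (y), 120 mm wide between the strips over the grooves.
- lid_knob (a point): Centre of the black knob in the middle of the lid, lid's axes: 30 (x) x 22 (y) mm, rising 30 mm from the plate. This point is 20 mm above the lid's underside, 15 mm above its upper face. Shut, it lies at x -4.5, y 0, z 92 mm in the case's frame; it may start up to 15 mm further out. The lid is clear of the case when this point is beyond x = -114 mm in the case's frame.
- lid: The lid: loose aluminium plate, 110 (x) x 133 (y) x 5 mm, under 0.2 kg. Origin: centre of its underside, z up, axes parallel to the case's at the start. It has about 3 mm of vertical and 1.5 mm of side play (each side) in the grooves and slides with light friction.
- tape_centre (a point): Centre of the blue and black tape measure standing upright in the case under the lid: 36 (x) x 66 (y; 74 with the blade tip) x 63 mm high (solid to 59). The point is 30 mm above its underside. Own axes: z up, x across its flat sides (the way to grip it), y its length, within 0.12 rad of the case's x axis at the start. 0.15 to 0.31 kg.
- tape_measure: The tape measure itself. Origin: on its underside, 4 mm behind (-y) the point tape_centre; same axes.
- tray: Low grey tray fixed to the worktop, 115 (x) x 190 (y) x 22 (z) mm, open above, walls and floor 4 mm, with a divider at y = 0 that makes two halves, each 107 (x) x 89 (y) mm inside. Origin: centre of its underside. The half at +y (to the robot's left) is empty; that at -y holds a plug.
- tray_empty (a point): Centre of the inner floor of the tray's empty half (4 mm above the worktop), with the tray's axes.
- serial_plug: Bystander: grey plug, 34 x 82 x 16 mm, lying in the other half of the tray. Origin: centre of its underside.
- stapler: Bystander: blue stapler, 32 x 124 x 36 mm, at the left of the worktop. Origin: centre of its underside.
- marker_black: Bystander: white marker pen with black cap, 18 x 131 x 20 mm, lying in the middle of the worktop, roughly pointing away from the robot. Origin: centre of its underside.
- mouse: Bystander: black computer mouse, 115 x 62 x 37 mm, at the right of the worktop. Origin: centre of its underside.
- label_roll: Bystander: roll of blank white labels, 69 mm across, 50 mm high, at the back. Origin: centre of its underside.
Mind the look-alikes: they are no part of the job. What is meant by the lid is not red, and is the larger of those in its own colour.

How it is judged:
On the way, in this order (a step that is already met when the one before it is completed fails the run):
1. the lid is drawn most of the way out along its grooves (80 mm or more) (x of lid_knob in the frame of case below -0.08 m and z of lid_knob in the frame of case between 0.085 and 0.105 m and angle between the x axis of lid_knob and the x axis of case, either way round below 0.15 rad), for 0.05 s.
2. the lid lies flat on the worktop, knob up and released, the tape measure still in the case (height (world z) of lid_knob between 0.016 and 0.024 m and angle between lid_knob's own z axis and vertical below 0.06 rad and contact force between the fingers and lid below 0.1 N and horizontal distance between tape_centre and case below 0.05 m), for 0.2 s.
At the end, for the whole second after the job is handed in: The lid lies flat on the worktop, knob up (within 4 mm and 0.06 rad); the tape measure stands upright (within 0.1 rad) on the floor of the empty half of the tray, its centre within 35 mm (tray x) and 30 mm (tray y) of that half's centre; both are released and at rest (height (world z) of lid_knob between 0.016 and 0.024 m and angle between lid_knob's own z axis and vertical below 0.06 rad and x of tape_centre in the frame of tray_empty between -0.035 and 0.035 m and y of tape_centre in the frame of tray_empty between -0.03 and 0.03 m and z of tape_centre in the frame of tray_empty below 0.034 m and angle between tape_centre's own z axis and vertical below 0.1 rad and linear speed of each of tape_measure, lid below 0.02 m/s); the robot touches nothing.
It fails at once if the tape measure is dropped (falls free faster than 0.6 m/s, about 18 mm) (linear speed of tape_measure above 0.6 m/s and contact force between the fingers and tape_measure below 0.1 N).
It fails at once if the lid is dropped (falls free faster than 0.7 m/s, about 25 mm) (linear speed of lid above 0.7 m/s and contact force between the fingers and lid below 0.1 N).
It fails at once if the tape measure is tipped over (angle between tape_centre's own z axis and vertical above 0.8 rad).
It fails at once if a bystander is shifted by more than 30 mm (distance of any of serial_plug, stapler, marker_black, mouse, label_roll from where it was at the start of the episode above 0.03 m).
It also fails if it takes over 56 s, if anything falls off the work surface, if the arm or the gripper's body presses on something with over 40 N, if the wrist force passes 120 N, or if a joint passes its speed limit or range.

## Working session

There is one attempt and no reset: what is moved stays moved. The work goes in short steps, each a Python script; the robot and the scene stay as the last script left them, time stands still between calls to the robot, and variables do not carry over. Pictures are saved under pics/ and viewed, at most 10 in all, crops included, and the job is handed in when it is done.

```bash
ls; mkdir -p pics
cat > h.py <<'E'
import numpy as np, cv2
from cell import env, effector, kin, eyes, ticket, look_for
def cam(p):
    K=np.array([[p['fx'],0,p['cx']],[0,p['fy'],p['cy']],[0,0,1]]);return K,np.array(p['distortion'],float),cv2.Rodrigues(np.array(p['rvec'],float))[0],np.array(p['tvec'],float).ravel()
def ray(p,uv):
    K,D,R,t=cam(p);n=cv2.undistortPoints(np.array([[uv]],float),K,D)[0,0]
    return -R.T@t, R.T@np.array([n[0],n[1],1])
def at_depth(p,uv,r=2):
    u,v=int(round(uv[0])),int(round(uv[1]));d=p['depth'][v-r:v+r+1,u-r:u+r+1];d=d[d>0]
    o,k=ray(p,uv);return o+k*np.median(d) if d.size else None
def at_z(p,uv,z):
    o,k=ray(p,uv);return o+k*(z-o[2])/k[2]
def cloud(p):
    K,D,R,t=cam(p);h,w=p['depth'].shape;vv,uu=np.mgrid[:h,:w]
    n=cv2.undistortPoints(np.stack([uu,vv],-1).reshape(-1,1,2).astype(float),K,D).reshape(h,w,2)
    d=p['depth'];c=np.dstack([n*d[...,None],d]);return (c-t)@R
def proj(p,P):
    K,D,R,t=cam(p);return cv2.projectPoints(np.array(P,float).reshape(-1,3),np.array(p['rvec'],float),t,K,D)[0][:,0]
def rv(yaw): # tool down, tool y axis (closing) at angle yaw from world x
    y=np.array([np.cos(yaw),np.sin(yaw),0]);z=np.array([0,0,-1.]);x=np.cross(y,z)
    return cv2.Rodrigues(np.column_stack([x,y,z]))[0].ravel()
E
python3 - <<'E'
from h import *
for n in ['side','top']:
    p=eyes.get_image(n);cv2.imwrite(f'pics/{n}0.png',p['frame'])
    np.savez(f'{n}0.npz',**{k:np.array(v) for k,v in p.items()})
    print(n,ray(p,[280,210]))
    for m in ['case','lid_knob','lid','tray','stapler','marker_black','mouse','label_roll','serial_plug']:
        for d in look_for(p,m)[:3]:
            a=at_depth(p,d['centre']);print(m,np.round(d['centre']),round(d['conf'],2),None if a is None else a.round(3))
print(env.current_t(),env.current_orientation(),rv(0))
E
```

```text
pics
side (array([-0.39064891,  0.09080552,  1.12295944]), array([ 0.69240186, -0.08781861, -0.71627077]))
case [366. 234.] 0.81 [ 0.536 -0.258  0.041]
lid_knob [427. 271.] 0.95 [ 0.414 -0.391  0.016]
lid_knob [371. 224.] 0.44 [ 0.539 -0.268  0.077]
lid [425. 272.] 0.96 [ 0.415 -0.387  0.011]
lid [279. 279.] 0.69 [ 0.445 -0.011  0.004]
lid [369. 221.] 0.44 [ 0.55  -0.265  0.076]
tray [220. 247.] 0.89 [0.573 0.133 0.005]
stapler [130. 277.] 0.97 [0.476 0.363 0.035]
marker_black [288. 228.] 0.51 [ 0.608 -0.059  0.015]
mouse [423. 219.] 0.78 [ 0.577 -0.43   0.034]
label_roll [286. 189.] 0.61 [ 0.73  -0.069  0.048]
label_roll [288. 230.] 0.57 [ 0.601 -0.056  0.016]
serial_plug [236. 242.] 0.73 [0.574 0.089 0.019]
top (array([ 0.38734285, -0.03090239,  1.03564925]), array([ 0.21011734, -0.01670555, -0.97756928]))
case [320. 198.] 0.59 [ 0.618 -0.153  0.078]
lid_knob [348. 209.] 0.7 [ 0.58  -0.215  0.107]
lid_knob [415. 272.] 0.7 [ 0.421 -0.391  0.025]
lid_knob [281. 279.] 0.57 [ 0.422 -0.041  0.023]
lid [346. 211.] 0.95 [ 0.576 -0.21   0.107]
lid [281. 279.] 0.92 [ 0.422 -0.04   0.023]
lid [412. 268.] 0.85 [ 0.431 -0.386  0.023]
tray [211. 225.] 0.76 [0.577 0.142 0.006]
tray [290. 152.] 0.32 [ 0.77  -0.085  0.02 ]
tray [427. 207.] 0.29 [ 0.59  -0.443  0.037]
stapler [130. 257.] 0.77 [0.499 0.354 0.03 ]
marker_black [284. 201.] 0.83 [ 0.63  -0.06   0.016]
mouse [427. 206.] 0.85 [ 0.593 -0.442  0.036]
label_roll [288. 150.] 0.75 [ 0.774 -0.078  0.024]
serial_plug [231. 222.] 0.69 [0.58  0.085 0.019]
1.0 [-4.14740265e-01  3.11409229e+00 -8.78372552e-05] [2.22144147 2.22144147 0.        ]
```

Run:
```python
import cv2
t=cv2.imread('pics/top0.png');s=cv2.imread('pics/side0.png')
c=cv2.resize(t[120:330,90:470],None,fx=2,fy=2,interpolation=cv2.INTER_CUBIC);cv2.imwrite('pics/topc.png',c)
c=cv2.resize(s[150:330,90:480],None,fx=2,fy=2,interpolation=cv2.INTER_CUBIC);cv2.imwrite('pics/sidec.png',c)
```

```text
(no output)
```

View pics/topc.png

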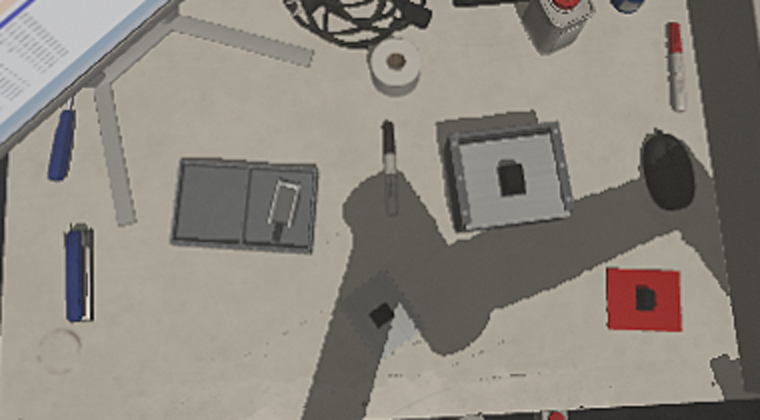

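View pics/sidec.png

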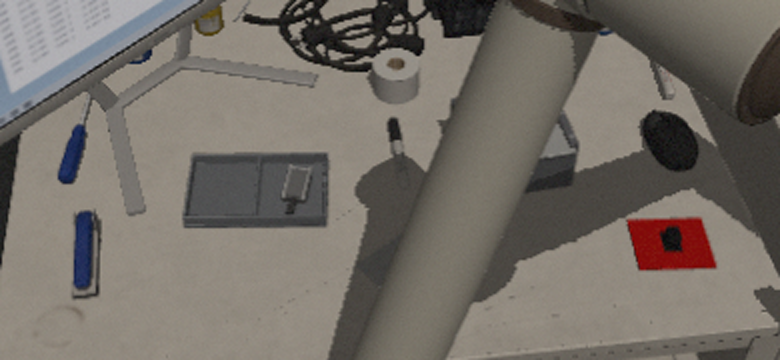

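Top view, full-frame pixels: there are three lid-like things. The silver plate with knob sits on the case at (346,209), a smaller silver plate in the arm's shadow at (281,279), and a red plate at (412,270). The one meant is the silver one at (346,209), because it is not red and is the larger of the two silver plates. The next crop is to confirm this, with the arm swung off the side camera's line.

Run:
```python
from h import *
q=np.array(env.current_q());q[0]=0.15;env.movej(q);print(env.current_tool_pos())
P={}
for n in ['side','top']:
    p=P[n]=eyes.get_image(n);cv2.imwrite(f'pics/{n}1.png',p['frame']);np.savez(f'{n}1.npz',**{k:np.array(v) for k,v in p.items()})
    for m in ['lid_knob','lid','case']:
        for d in look_for(p,m)[:3]: print(n,m,np.round(d['centre'],1),round(d['conf'],2))
    c=cloud(p);z=c[...,2];ok=(p['depth']>0)
    def reg(x0,x1,y0,y1,z0,z1):
        m=ok&(c[...,0]>x0)&(c[...,0]<x1)&(c[...,1]>y0)&(c[...,1]<y1)&(z>z0)&(z<z1);return c[m]
    for nm,a in dict(knob=(.5,.7,-.3,-.1,.099,.125),caseall=(.48,.7,-.32,-.1,.06,.125),rim=(.48,.7,-.32,-.1,.0815,.092),plate=(.5,.7,-.3,-.1,.07,.0805),decoy=(.3,.5,-.15,.08,.003,.06),red=(.3,.5,-.48,-.3,.003,.06)).items():
        r=reg(*a)
        if len(r)>5: print(n,nm,len(r),'zmed',np.median(r[:,2]).round(4),'rect',cv2.minAreaRect((r[:,:2]*1000).astype(np.float32)),'min',r[:,:2].min(0).round(3),'max',r[:,:2].max(0).round(3))
cs=[cv2.resize(P['top']['frame'][150:320,230:460],(690,510),interpolation=cv2.INTER_CUBIC)]
cv2.imwrite('pics/c1.png',cs[0]);cv2.imwrite('pics/c2.png',cv2.resize(P['side']['frame'][160:320,240:470],(690,480),interpolation=cv2.INTER_CUBIC))
p=dict(np.load('top0.npz'));c=cloud(p)
m=(abs(c[...,0]-.575)<.1)&(abs(c[...,1]-.13)<.15)
for z0,z1 in((.008,.03),(.0145,.0245)):
    r=c[m&(c[...,2]>z0)&(c[...,2]<z1)];print('tray',len(r),cv2.minAreaRect((r[:,:2]*1000).astype(np.float32)))
```

```text
[ 0.6211571  -0.06861507  0.222629  ]
side lid_knob [428.8 269.7] 0.79
side lid_knob [349.9 216.1] 0.78
side lid [424.9 272.7] 0.97
side lid [288.7 284.4] 0.87
side lid [348.7 216.5] 0.78
side case [342.4 230.4] 0.57
side knob 79 zmed 0.1051 rect ((579.619384765625, -211.62925720214844), (22.037418365478516, 32.92439651489258), 89.7896728515625) min [ 0.563 -0.223] max [ 0.596 -0.201]
side caseall 2102 zmed 0.077 rect ((588.499755859375, -213.61227416992188), (131.68365478515625, 150.1875762939453), 2.879502773284912) min [ 0.52  -0.291] max [ 0.654 -0.136]
side rim 378 zmed 0.0845 rect ((586.7785034179688, -213.4580078125), (130.44610595703125, 147.4521026611328), 4.068918704986572) min [ 0.522 -0.289] max [ 0.654 -0.136]
side plate 1432 zmed 0.0761 rect ((589.2108764648438, -213.80072021484375), (130.6520233154297, 149.41995239257812), 3.4850399494171143) min [ 0.52 -0.29] max [ 0.654 -0.136]
side decoy 917 zmed 0.0042 rect ((399.77972412109375, -35.34923553466797), (198.80633544921875, 229.0281524658203), 0.06851900368928909) min [ 0.3  -0.15] max [0.499 0.079]
side red 736 zmed 0
[... 915 characters left out ...]
935424804688, -212.0269775390625), (124.67301177978516, 142.9582977294922), 4.429063320159912) min [ 0.525 -0.288] max [ 0.653 -0.138]
top decoy 983 zmed 0.0042 rect ((401.05767822265625, -35.47853088378906), (200.21617126464844, 226.67250061035156), 1.1778594255447388) min [ 0.301 -0.15 ] max [0.5   0.078]
top red 1012 zmed 0.0045 rect ((400.0291748046875, -390.10174560546875), (199.3365936279297, 176.7264404296875), 0.1156841292977333) min [ 0.3   -0.479] max [ 0.5   -0.302]
tray 913 ((580.0478515625, 138.39584350585938), (191.59982299804688, 115.64961242675781), 83.3651123046875)
tray 724 ((580.079833984375, 138.38519287109375), (191.59548950195312, 115.64179229736328), 83.39773559570312)
```

View pics/c1.png

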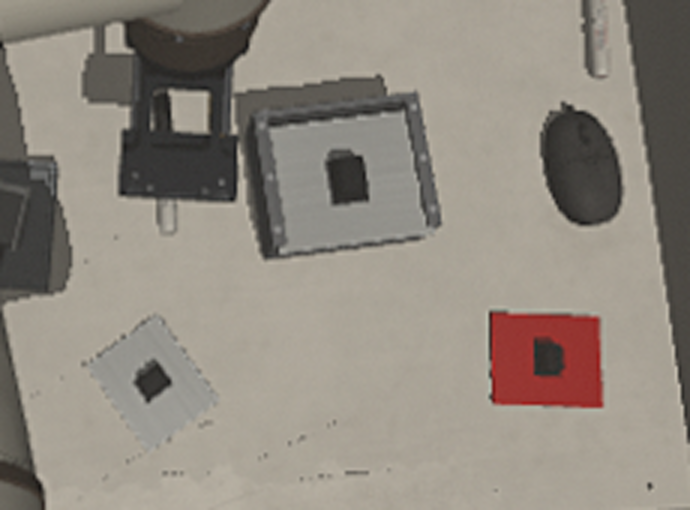

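View pics/c2.png

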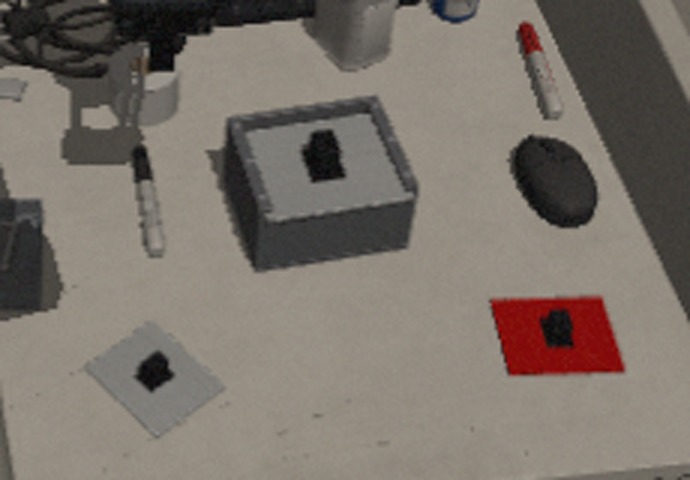

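The crop confirms it. The larger silver lid sits in the case, knob at crop (347,178). The small silver plate at crop (150,380) and the red plate at crop (548,357) are the look-alikes. Depth from both views agrees: case centre about (0.593,-0.213), yaw +0.074, rim height 85 mm and knob top 106 mm, all matching the text. The next step is to grip the knob.

Run:
```python
from h import *
p=dict(np.load('top1.npz'));print('edge',at_z(p,[330,313],0))
yaw=.074;k=np.array([.583,-.213])
sol=[(kin.inverse_kinematics([*k,.18],rv(y)),y) for y in(yaw,yaw+np.pi)];print([(None if s is None else np.round(s,2),y) for s,y in sol])
q0=np.array(env.current_q())
s,y=min([a for a in sol if a[0] is not None],key=lambda a:abs(np.array(a[0])[5]))
print('use',y);open('yaw.txt','w').write(str(y))
env.move_to([*k,.18],rv(y));effector.gripper_to(.052)
print('hit',env.move_linear([*k,.0815],.08,contact_N=4),env.current_tool_pos(),env.current_contact_force())
```

```text
edge [ 0.3275419  -0.16447814  0.        ]
[(array([-0.09,  0.41, -0.07,  0.  , -1.1 , -2.98]), 0.074), (array([-0.09,  0.41, -0.07,  0.  , -1.1 ,  0.16]), 3.215592653589793)]
use 3.215592653589793
hit False [ 0.58349401 -0.21309663  0.0822054 ] [ 0.40547155 -0.2392234  -0.12431201]
```

Run:
```python
from h import *
effector.gripper_to(0.02,25);print('open',env.current_opening(),env.current_grip_force(),env.current_contact_force())
t=np.array(env.current_tool_pos());print(t)
u=np.array([np.cos(.074),np.sin(.074)])
z=t[2]+.001
print('lift',env.move_linear([*t[:2],z],.03),env.current_contact_force())
for d in(.03,.06,.09,.122):
    h=env.move_linear([*(t[:2]-u*d),z],.07,contact_N=15)
    print(d,h,np.round(env.current_tool_pos(),4),np.round(env.current_contact_force(),1),round(env.current_opening(),4))
    if h: break
for n in['top','side']:
    p=eyes.get_image(n);cv2.imwrite(f'pics/{n}2.png',p['frame'])
cv2.imwrite('pics/c3.png',cv2.resize(p['frame'][160:320,240:470],(690,480),interpolation=cv2.INTER_CUBIC));print(env.current_t())
```

```text
open 0.029681016790910467 24.999805027619004 [-0.18115657  0.58630959  0.86969655]
[ 0.58330004 -0.2130009   0.08172443]
lift False [ 0.50633052  0.05808687 -1.1579635 ]
0.03 False [ 0.5536 -0.2153  0.0831] [ 0.4  0.1 -1.5] 0.0298
0.06 False [ 0.5236 -0.2176  0.083 ] [ 0.3  0.8 -1.2] 0.0296
0.09 False [ 0.4937 -0.2198  0.0831] [-0.1  1.5 -2.1] 0.0298
0.122 False [ 0.4618 -0.2222  0.0831] [ 0.7  0.2 -1.4] 0.0298
10.0333
```

View pics/c3.png

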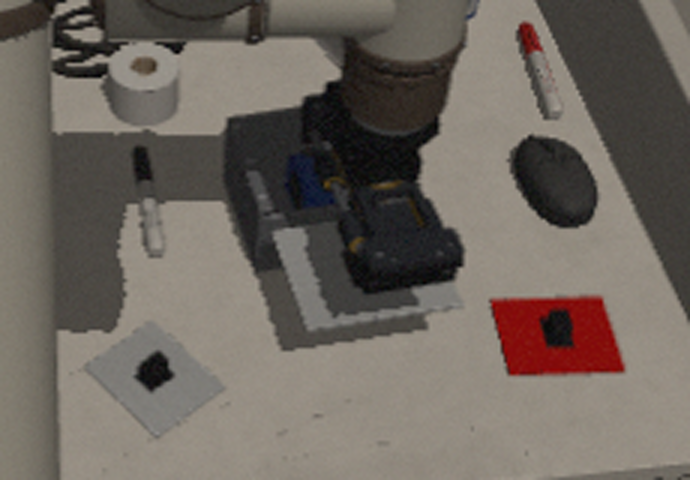

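The lid hangs level in the gripper in front of the case, around crop (370,290), and the blue tape measure shows inside the case at crop (310,180). Next I lay the lid down.

Run:
```python
from h import *
t=np.array(env.current_tool_pos());g=np.array([.42,-.225])
env.move_linear([*g,t[2]],.1);env.move_linear([*g,.02],.1)
print(env.current_contact_force())
print('hit',env.move_linear([*g,.006],.015,contact_N=3),np.round(env.current_tool_pos(),4),np.round(env.current_contact_force(),1))
effector.gripper_to(.045);print(env.current_opening(),np.round(env.current_tool_pos(),4),np.round(env.current_contact_force(),1))
env.move_linear([*g,.15],.12);env.sleep(.3)
q=np.array(env.current_q());q[0]=0.35;env.movej(q);print(env.current_tool_pos(),env.current_t())
P={}
for n in['top','side']:
    p=P[n]=eyes.get_image(n);cv2.imwrite(f'pics/{n}3.png',p['frame']);np.savez(f'{n}3.npz',**{k:np.array(v) for k,v in p.items()})
    for m in ['tape_measure','tape_centre']:
        for d in look_for(p,m)[:2]: a=at_depth(p,d['centre']);print(n,m,np.round(d['centre'],1),round(d['conf'],2),None if a is None else a.round(3))
    c=cloud(p);x,y,z=c[...,0],c[...,1],c[...,2]
    def rep(nm,m):
        r=c[m]
        if len(r)>5: print(n,nm,len(r),np.median(r[:,2]).round(4),cv2.minAreaRect((r[:,:2]*1000).astype(np.float32)),r.min(0).round(3),r.max(0).round(3))
    # case frame
    C,S=np.cos(.074),np.sin(.074);cx=(x-.593)*C+(y+.213)*S;cy=-(x-.593)*S+(y+.213)*C
    ins=(abs(cx)<.05)&(abs(cy)<.058)
    rep('tape>55',ins&(z>.055)&(z<.08));rep('tape>62',ins&(z>.0625)&(z<.08))
    rep('knob',(abs(x-.42)<.05)&(abs(y+.225)<.05)&(z>.025)&(z<.05));pl=(abs(x-.42)<.05)&(abs(y+.225)<.06)&(z<.015)
    r=c[pl];A=np.c_[r[:,:2],np.ones(len(r))];f=np.linalg.lstsq(A,r[:,2],rcond=None)[0];print('plate tilt',f[:2].round(4),np.median(r[:,2]))
a=cv2.resize(P['top']['frame'][170:300,290:410],(480,520),interpolation=cv2.INTER_CUBIC)
cv2.imwrite('pics/c4.png',a)
```

```text
[ 0.02744084  0.73895651 -1.74956929]
hit True [ 0.4199 -0.225   0.0096] [-0.6  0.6  4.2]
0.04505509803157282 [ 0.419  -0.2248  0.0089] [ 0.2 -0.4  0.4]
[0.47605637 0.00331127 0.14952157] 15.2417
top tape_measure [342.1 208.1] 0.9 [ 0.592 -0.209  0.066]
top tape_centre [343.3 212.2] 0.91 [ 0.582 -0.211  0.064]
top tape_centre [284.6 206.9] 0.17 [ 0.614 -0.061  0.017]
top tape>55 267 0.0639 ((594.58935546875, -210.08663940429688), (54.20230484008789, 34.57138442993164), 4.7174482345581055) [ 0.568 -0.229  0.055] [ 0.622 -0.191  0.07 ]
top tape>62 175 0.0653 ((595.3367309570312, -210.3443145751953), (43.98201370239258, 33.30503463745117), 2.6028177738189697) [ 0.573 -0.227  0.063] [ 0.617 -0.193  0.07 ]
top knob 106 0.035 ((421.7023010253906, -225.96389770507812), (29.700345993041992, 22.33057403564453), 5.338369369506836) [ 0.406 -0.237  0.026] [ 0.437 -0.214  0.039]
plate tilt [-0.0031 -0.0023] 0.00523826626866393
side tape_measure [343.5 221.9] 0.59 [ 0.571 -0.204  0.059]
side tape_centre [344.6 217.9] 0.61 [ 0.581 -0.208  0.064]
side tape>55 274 0.0632 ((602.6582641601562, -212.14193725585938), (80.52196502685547, 111.87500762939453), 4.4105730056762695) [ 0.563 -0.265  0.055] [ 0.647 -0.153  0.08 ]
side tape>62 157 0.0658 ((605.0880737304688, -211.9182891845703), (75.5478286743164, 111.87713623046875), 4.3524489402771) [ 0.567 -0.265  0.063] [ 0.646 -0.153  0.08 ]
side knob 103 0.0337 ((413.9774475097656, -226.65269470214844), (33.88871383666992, 22.914186477661133), 1.4412755966186523) [ 0.397 -0.238  0.025] [ 0.431 -0.215  0.041]
plate tilt [1.0603 0.0136] 0.002344159014331704
```

View pics/c4.png

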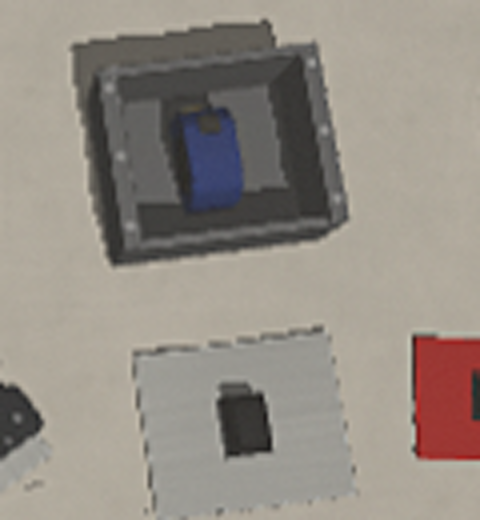

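The lid lies flat, knob at crop (245,422). The tape measure stands in the case, blue body at crop (212,160), its length along the case's x axis as described, so I grip it across y. Measured top is 66–69 mm and centre about (0.595,-0.210), which is consistent with the text.

```bash
cat > g.py <<'E'
from h import *
yaw=.07;g=np.array([.5945,-.2105])
sol=[(kin.inverse_kinematics([*g,.2],rv(y)),y) for y in(yaw+np.pi/2,yaw-np.pi/2)]
s,y=min([a for a in sol if a[0] is not None],key=lambda a:abs(a[0][5]));print(np.round(s,2),y);open('yaw.txt','w').write(str(y))
env.move_to([*g,.2],rv(y));effector.gripper_to(.062)
h=env.move_linear([*g,.029],.1,contact_N=6);print('hit',h,np.round(env.current_tool_pos(),4),np.round(env.current_contact_force(),1))
if not h:
    effector.gripper_to(.025,25);print('open',env.current_opening(),env.current_grip_force(),np.round(env.current_contact_force(),1))
    z=env.current_tool_pos()[2];print('zgrasp',z);open('z.txt','w').write(str(z))
    env.move_linear([*g,z+.03],.05);print(env.current_opening(),np.round(env.current_contact_force(),1))
print(env.current_t())
E
python3 g.py
```

```text
[-0.08  0.41 -0.01  0.   -1.15 -1.42] 1.6407963267948966
hit False [ 0.5949 -0.2106  0.0297] [ 0.5 -0.6 -0.4]
open 0.03380883903906794 24.840675126761198 [ 0.1 -0.1  0.4]
zgrasp 0.029090021183584888
0.0338269837556646 [-0.1  0.1 -2.6]
20.8417
```

Run:
```python
from h import *
y=float(open('yaw.txt').read());t=np.array(env.current_tool_pos())
env.move_linear([*t[:2],.20],.12)
d=np.array([.5853,.1846]);yt=np.pi/2-.115
env.move_linear([*d,.20],.15,rotation=rv(yt))
env.move_linear([*d,.09],.12);print(np.round(env.current_contact_force(),1),env.current_opening(),env.current_t(),np.round(env.current_tool_pos(),3))
I=[]
for n in['side','top']:
    p=eyes.get_image(n);q=proj(p,[[*d,.05]])[0].astype(int);I.append(cv2.resize(p['frame'][q[1]-60:q[1]+60,q[0]-65:q[0]+65],(390,360),interpolation=cv2.INTER_CUBIC))
cv2.imwrite('pics/c5.png',np.hstack(I))
```

```text
[ 0.9 -0.3 -3.6] 0.03384043159411959 26.0167 [0.586 0.185 0.091]
```

View pics/c5.png

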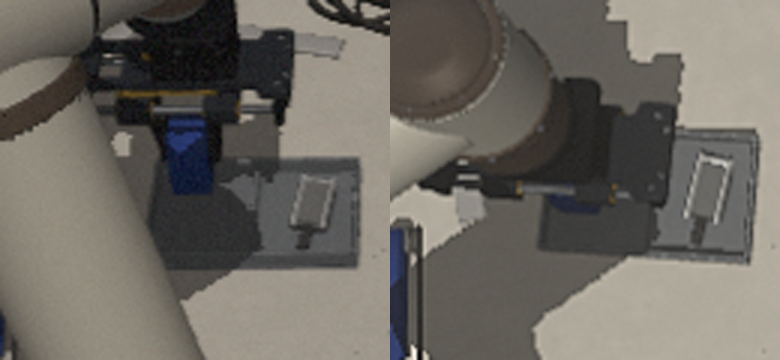

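The tape hangs upright between the fingers over the empty half, blue body at crop (190,155) in the side view. Now I lower it.

Run:
```python
from h import *
d=np.array([.5853,.1846])
env.move_linear([*d,.038],.08)
h=env.move_linear([*d,.022],.015,contact_N=3);t=env.current_tool_pos();print('hit',h,np.round(t,4),np.round(env.current_contact_force(),1))
if h and t[2]<.031:
    effector.gripper_to(.056);print(env.current_opening(),np.round(env.current_contact_force(),1))
    env.move_linear([*d,.2],.12)
    q=np.array(env.current_q());q[0]-=.5;env.movej(q);print(np.round(env.current_tool_pos(),3),np.round(env.current_contact_force(),1),env.current_t())
    p=eyes.get_image('top');c=cloud(p);r=c[(abs(c[...,0]-d[0])<.06)&(abs(c[...,1]-d[1])<.05)&(c[...,2]>.05)&(c[...,2]<.09)]
    print('tape',len(r),np.median(r[:,2]),r[:,2].max(),cv2.minAreaRect((r[:,:2]*1000).astype(np.float32)))
    cv2.imwrite('pics/c6.png',cv2.resize(p['frame'][130:330,90:470],(760,400),interpolation=cv2.INTER_CUBIC))
```

```text
hit True [0.5852 0.1845 0.027 ] [ 0.7 -0.5  5. ]
0.05614692251606979 [ 0.4 -0.3 -0.9]
[ 0.602 -0.118  0.199] [-0.7 -0.1 -0.7] 31.125
tape 143 0.062037365771548586 0.06952702569362636 ((586.349853515625, 192.35533142089844), (18.269163131713867, 56.27121353149414), 82.38140869140625)
```

View pics/c6.png

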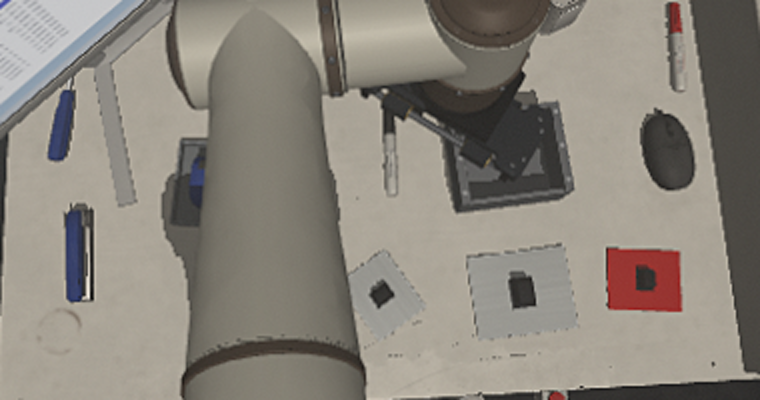

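The tape stands in the tray's empty half, at crop (197,180) and partly behind the arm. It touched down at the predicted height (TCP 27 mm). The lid lies flat at crop (522,290) and the bystanders look undisturbed. Handing in.

```bash
python3 -c "
from h import *
print(ticket.close_job(),env.current_t())"
```

```text
the job is handed in; nothing more can be done
the job is handed in; nothing more can be done
```

The lid lies flat on the worktop, knob up, the tape measure stands upright in the tray's empty half, and I handed the job in after about 31 s of robot time; no verdict came back.

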